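# Zero the batch counter, seat the nested lids, lift the outer lid alone

## Robot

A 6-joint arm with a two-finger parallel gripper is mounted at the origin on the work surface. World frame = base frame: x ahead of the robot, y to its left, z up, the work surface at z = 0. Lengths are in m, angles in rad, forces in N, time in s.
With the tool pointing down it reaches from about 0.35 to 0.8 m from the base axis. Payload 7.3 kg.
Tool frame: the origin (TCP) lies between the finger pads; the fingertips stand 25 mm ahead of it and the grasp point (between the pads) lies 6 mm ahead of it (r.tip_extent is the distance from the TCP to the fingertips, in m); z points along the fingers, y is the direction in which the jaws open and shut (so a half turn about z gives the same grasp; the last joint's range is limited). The gripper opens to 85 mm and grips with 20 to 120 N. Pads are 22 mm wide; open, the fingers measure 114 mm over their backs; the gripper's body (76 mm by 85 mm) begins 54 mm behind the grasp point. The pads swing forward as they close: fully open they stand 13 mm farther back than shut.
Start: joints at [1.016, 0.342, 1.524, -0, 1.275, -0.146], TCP at [0.209, 0.482, 0.231] pointing down, gripper open.
Joint ranges: [-2.53, 2.53], [-0.77, 2.02], [0.04, 2.7], [-1, 4.14], [0.28, 2.66], [-3.11, 3.11]. Speed limits (rad/s): [2.57, 2.57, 3.14, 3.14, 3.14, 3.14].

## Interface

Orientations are given as a unit quaternion [x, y, z, w].
In Python, from workcell import r, command_gripper, optics gives the robot as it stands. The module is installed in compiled form; this text tells all that it offers. Calls block until the motion is done:
- r.reach(position, orientation): joint-space move of the TCP to a pose.
- r.move_straight(position, orientation=None, speed=0.15, max_force=None): straight line of the TCP; orientation=None keeps the orientation; speed is the mean speed in m/s. With max_force (N) it stops when the force on the tool has changed by that much, and returns True; else False.
- r.movej(angles): joint-space move.
- command_gripper(opening, force=None): finger opening in m; force is the grip in N (None keeps the last); returns when the fingers have stopped.
- r.hold(seconds).
- r.solve_ik(position, orientation): joint angles nearest the present ones, or None.
- r.read_state(): the state.
- optics.get_image(name): name is "side" or "top" or "wrist"; returns (picture, depth): 480x640x3 uint8, red, green, blue; 480x640 float32, m along the optical axis (not along the pixel's ray), 0 where there is no reading.
- optics.camera_model(name): a dict with "K" (3x3 intrinsics, pixels), "k1" (the pictures are not rectified: a ray, as slopes to the right and down, at radius r is drawn at 1 + k1 r^2 times it, then the intrinsics apply), "R" (3x3) and "t" (3): a world point X has camera coordinates R X + t; the wrist camera has in their place "tool_from_camera" (4x4, takes a point from camera to tool coordinates, whose origin is the TCP and whose axes are the flange's). Camera axes: x right, y down, z forward; pixel columns grow to the right and rows downward; lengths in m; the calibration is good to about 2 mm. A picture is of the moment at which its call begins: read the wrist's pose just before it. camera_model takes no time and is no camera call.
A pose or a line that the arm cannot do raises r.PlanningError and nothing moves.
- r.finish_job(): hands the job in, once; it reports no verdict.
The state is a dict: "time_s": time; "joint_positions": joint angles; "dq": joint speeds; "tau": joint torques, N m; "eef_pos": TCP position; "eef_rot": TCP orientation; "contact_force": force on the tool from outside, world axes, zero at the start; "torque": the same for the moment, N m; "grip_width": finger opening in m.
Only numpy, scipy, OpenCV 4.12 (cv2) and the standard library are available. Lean on these libraries where they do the work, as an engineer would, in place of code of your own. Each camera call takes 0.05 s, during which the arm holds its last target. There are 200 camera calls.

## Task

Start a new batch at the dumpling station: first turn the batch counter's pointer knob fully back to its zero stop. Then carry the nested pair of lids, together, from the wooden board to the open steel pan, lower them gently so that the inner lid sits fully home in the pan with the outer lid still on it, and let go. Finally lift the outer lid alone, straight up by its bridge handle, about 10 cm clear, leaving the inner lid undisturbed on the pan, and finish while still holding the outer lid up, level and still; leave the bowl, cutter ring and tub where they are.

Things in the scene. Friction and masses are not known exactly. Their poses are not given: they have to be found in the camera images.
- reset_knob (a joint): angle of the counter's pointer knob in rad: 0 at the zero stop, larger = turned clockwise seen from above; starts between 0.7 and 1.35. Turn it counter-clockwise seen from above until it meets the stop. It turns with light friction (about 0.03 N m) and stays where it is left.
- reset_knob_grip (a point): black bar knob on the batch counter (fixed white housing 120 x 120 x 40 mm, scale of black marks). Point on the knob's axis; frame turns with the knob: bar along x, 42 mm long, 14 mm wide, from 7 mm above the point to 23 below: pinch across y. A white line on it points to its -x end and, at zero, to the longest mark
- inner_tab (a point): inner lid's black central tab, 34 mm (x) by 24 mm (y), sticking 24 mm up through the slot of the outer lid lying on it. Point: centre of this exposed part (12 mm above the outer plate, 29 mm above the lid's underside). x along the lid's long side, z up. Pinched across y, with the outer lid's 12 mm wide bridge between the open fingers, it carries both lids; keep fingertips off the outer plate
- outer_bar (a point): centre of the outer lid's steel bridge handle, a bar over the slot: 100 mm long (x), 12 wide (y), 8 high, on end posts; z up. Nested, it is 32 mm above the tab's point and 20 mm above the tab's top: to take the outer lid alone pinch the bar across y with fingertips at most 18 mm below its centre, clear of the tab
- pan_rim (a point): open steel pan fixed on the table, 176 x 108 mm outside, 4 mm walls, 80 mm high, thin lip around the rim out to 192 x 124 mm. Point: centre of the mouth at rim height; x along the long side, z up. The inner lid's plug drops in with 6 mm to spare on each side, either way round, its plate resting on the rim: the tab's point is then 21 mm above the rim
- board: dark wooden board lying on the table, 240 x 170 x 12 mm, fixed, on which the nested lids start; origin at the centre of its underside, x along the long side
- inner_lid: inner lid, 0.22 to 0.37 kg: steel plate 180 x 112 x 5 mm on a plug 156 x 88 x 8 mm, tab on top; origin at the centre of the plug's underside, x along its long side, z up. Fully home in the pan the origin is 8 mm below the rim
- outer_lid: outer lid, 0.22 to 0.37 kg: steel plate 196 x 128 x 4 mm with a 3.5 mm skirt, a 46 x 34 mm slot in the middle and the bridge handle; origin at the centre of the skirt's underside, x along its long side; nested it lies loose on the inner lid, origin 9.5 mm above that of the inner lid
- bowl: bystander: round steel bowl, 130 mm across, 60 mm high, loose; origin at the centre of its underside
- cutter: bystander: yellow plastic cutter ring, 90 mm across, 30 mm high, loose; origin at the centre of its underside
- tub: bystander: clear round tub with a white cap, 80 mm across, 70 mm high, loose; origin at the centre of its underside
Not all that is in view belongs to the job. Leave any green or red look-alike of the inner_lid alone. Leave any orange or purple look-alike of the part that bears reset_knob alone.

How it is judged:
By the outcome, as a careful person would: the job done as asked, in the order asked, and still so for the second after the job is handed in, while the arm keeps its last pose, push and grip.
It also fails if it takes over 64 s, if anything falls off the work surface, if the arm or the gripper's body presses on something with over 40 N, if the wrist force passes 120 N, or if a joint passes its speed limit or range.

## Working session

There is one attempt and no reset: what is moved stays moved. The work goes in short steps, each a Python script; the robot and the scene stay as the last script left them, time stands still between calls to the robot, and variables do not carry over. Pictures are saved under pics/ and viewed, about 8 in all and at most 12, crops included, and the job is handed in when it is done.

```bash
mkdir -p pics; ls; cat > h.py <<'E'
import numpy as np, cv2
from workcell import r, command_gripper, optics
from scipy.spatial.transform import Rotation as Ro
def snap(name,fn=None):
    s=r.read_state(); im,d=optics.get_image(name)
    m=optics.camera_model(name)
    if 'R' in m: Rc=np.array(m['R']).T; o=-Rc@np.array(m['t'])
    else:
        T=np.array(m['tool_from_camera']); Rt=Ro.from_quat(s['eef_rot']).as_matrix()
        Rc=Rt@T[:3,:3]; o=Rt@T[:3,3]+np.array(s['eef_pos'])
    if fn: cv2.imwrite('pics/'+fn,im[:,:,::-1])
    return im,d,(np.array(m['K']),m['k1'],Rc,o)
def rays(uv,c):
    K,k1,Rc,o=c; uv=np.asarray(uv,float).reshape(-1,1,2)
    n=cv2.undistortPoints(uv,K,np.array([k1,0,0,0,0.])).reshape(-1,2)
    return np.c_[n,np.ones(len(n))]
def onplane(uv,z,c):
    w=rays(uv,c)@c[2].T; return c[3]+w*((z-c[3][2])/w[:,2])[:,None]
def cloud(d,c,step=1):
    v,u=np.mgrid[0:480:step,0:640:step]; uv=np.c_[u.ravel(),v.ravel()]
    return (rays(uv,c)*d[v.ravel(),u.ravel()][:,None])@c[2].T+c[3]
def down(yaw): # tool z down, tool y along world angle yaw+90deg ; tool x at yaw
    x=np.array([np.cos(yaw),np.sin(yaw),0]); z=np.array([0,0,-1.]); return Ro.from_matrix(np.c_[x,np.cross(z,x),z]).as_quat()
E
python3 - <<'E'
from h import *
for n in('top','side'):
    im,d,c=snap(n,n+'0.png'); print(n,c[0].tolist(),c[1],c[3],c[2][:,2],(d>0).mean())
    np.savez('/tmp/'+n,im=im,d=d)
s=r.read_state(); print(s['time_s'],s['eef_pos'],s['eef_rot'],s['contact_force'])
print(np.array(optics.camera_model('wrist')['tool_from_camera']),r.tip_extent)
E
```

```text
pics
top [[497.6680838850644, 0.0, 318.3562382773458], [0.0, 497.6680838850644, 244.8233049503496], [0.0, 0.0, 1.0]] -0.08335450446871667 [ 0.27786543 -0.07855262  1.40945197] [ 0.17887728  0.01651632 -0.98373275] 0.996240234375
side [[585.0094825499316, 0.0, 325.71580311024655], [0.0, 585.0094825499316, 237.03863637832404], [0.0, 0.0, 1.0]] 0.027724402781580375 [ 0.23375412 -0.97587788  1.01970752] [ 0.20373963  0.67284317 -0.71117665] 0.9959635416666667
0.1 [0.20849477 0.48143308 0.23069175] [ 2.02992786e-01  9.79179985e-01 -6.55981614e-04 -2.34737805e-04] [ 0.1787671   0.55510992 -0.55844628]
[[ 4.12159286e-04 -9.46828957e-01 -3.21737092e-01  8.13389097e-02]
 [ 9.99999532e-01  6.71969698e-04 -6.96473240e-04 -5.84891614e-04]
 [ 8.75638608e-04 -3.21736655e-01  9.46828790e-01 -1.42398507e-01]
 [ 0.00000000e+00  0.00000000e+00  0.00000000e+00  1.00000000e+00]] 0.025
```

View pics/top0.png

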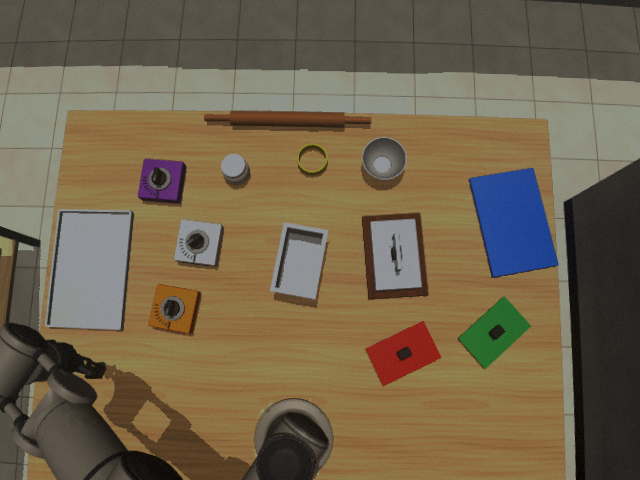

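View pics/side0.png

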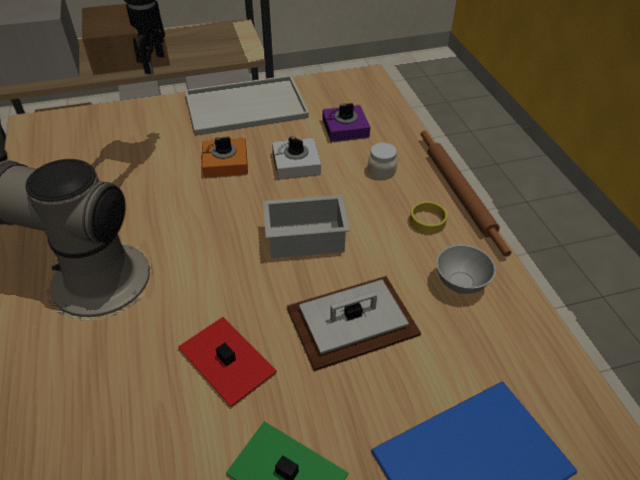

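The top view shows the white counter at (198,243), the pan at (300,262) and the lids on the dark board at (395,255). The orange and purple counters and the red and green lids are decoys. The side view agrees. Next I'll locate each one roughly from masks, then take a wrist close-up over each target.

```bash
cat > rough.py <<'E'
from h import *
def rect(mask):
    n,l,st,ce=cv2.connectedComponentsWithStats(mask.astype(np.uint8)); i=1+np.argmax(st[1:,4])
    return (l==i)
def wrect(mask,z,c):
    cs,_=cv2.findContours(mask.astype(np.uint8),cv2.RETR_EXTERNAL,cv2.CHAIN_APPROX_NONE)
    q=max(cs,key=cv2.contourArea); P=onplane(q.reshape(-1,2),z,c)[:,:2]
    (cx,cy),(w,h),a=cv2.minAreaRect((P*1000).astype(np.float32))
    if w<h: w,h,a=h,w,a+90
    return np.array([cx,cy])/1000,w,h,(a+90)%180-90
E
python3 - <<'E'
from rough import *
im,d,c=snap('top')
P=cloud(d,c).reshape(480,640,3)
def roi(x0,x1,y0,y1):
    m=np.zeros((480,640),bool); m[y0:y1,x0:x1]=1; return m
H=P[...,2]
print('counter',wrect(rect(roi(165,235,212,275)&(H>.03)&(im.min(2)>120)),.04,c))
print('pan',wrect(rect(roi(262,340,212,310)&(H>.065)),.08,c))
print('board',wrect(rect(roi(350,440,200,310)&(H>.006)),.012,c))
print('plate',wrect(rect(roi(350,440,200,310)&(H>.02)&(im.min(2)>90)),.029,c))
print('bar',wrect(rect(roi(350,440,200,310)&(H>.055)),.077,c), H[200:310,350:440].max())
for n,(u,v) in dict(knob=(198,242),tub=(235,167),cut=(313,160),bowl=(384,160),counterO=(174,308)).items(): print(n,P[v,u])
E
```

```text
counter (array([0.52772705, 0.28679227]), 116.22974395751953, 116.21961975097656, -5.958892822265625)
pan (array([ 0.47787872, -0.00508984]), 192.02381896972656, 123.96170806884766, -8.995819091796875)
board (array([ 0.51027051, -0.27144601]), 242.53416442871094, 169.49459838867188, 5.677603721618652)
plate (array([ 0.50972684, -0.27274664]), 196.1254425048828, 127.79261016845703, 5.168888568878174)
bar (array([ 0.50894714, -0.27288965]), 99.87081909179688, 14.298614501953125, 5.177826881408691) 1.4094519694340457
knob [0.52468288 0.28188993 0.04890134]
tub [0.73913958 0.18615399 0.07121382]
cut [ 0.79196658 -0.03169104 -0.0040103 ]
bowl [ 0.79311293 -0.24237167  0.00743661]
counterO [0.33866504 0.33580332 0.04969883]
```

```bash
python3 - <<'E'
from rough import *
r.reach([.527,.287,.2],down(np.pi))
im,d,c=snap('wrist','w1.png'); np.savez('/tmp/w1',im=im,d=d,R=c[2],o=c[3])
P=cloud(d,c).reshape(480,640,3);H=P[...,2]
s=r.read_state();print(s['time_s'],s['joint_positions'],s['eef_pos'])
near=np.hypot(P[...,0]-.527,P[...,1]-.287)<.03
print('top z',np.percentile(H[near],[50,90,99]))
top=near&(H>np.percentile(H[near],99)-.004)
z=np.median(H[top]);print(z,wrect(rect(top),z,c))
w=top&(im.min(2)>140); print('white',w.sum(),P[w].mean(0) if w.any() else 0)
print('counter',wrect(rect((H>.033)&(H<.05)&(im.min(2)>120)),.04,c))
E
```

```text
1.6 [ 3.72871070e-01  5.03606821e-01  1.35553312e+00  3.45336559e-04
  1.28226290e+00 -1.19917236e+00] [0.52629273 0.28801845 0.200229  ]
top z [0.28282389 0.29281121 0.2960399 ]
0.2943130303836842 (array([0.50771268, 0.26913721]), 13.987385749816895, 5.369046688079834, -89.34650057554245)
white 0 0
counter (array([0.53343353, 0.28716138]), 117.5195083618164, 111.27533721923828, 84.103759765625)
```

View pics/w1.png

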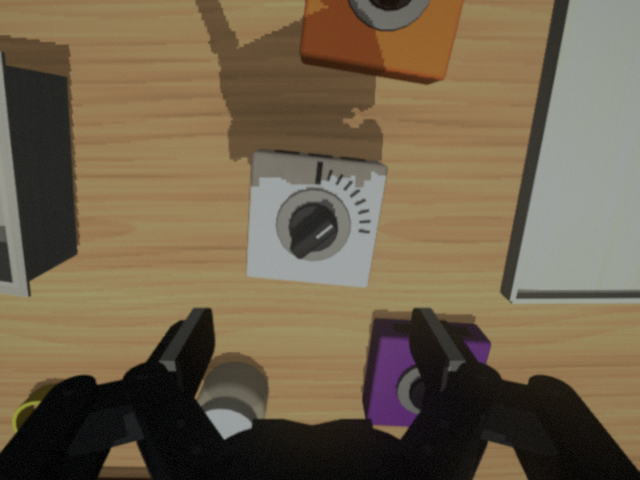

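The knob is at about (313,226), with its white line pointing up-right around (325,232) and the longest zero mark at (320,172). The line is therefore about 0.9 rad clockwise of zero, so I'll extract the bar more exactly.

```bash
python3 - <<'E'
from rough import *
f=np.load('/tmp/w1.npz'); im,d=f['im'],f['d']; m=optics.camera_model('wrist')
c=(np.array(m['K']),m['k1'],f['R'],f['o'])
P=cloud(d,c).reshape(480,640,3);H=P[...,2]
near=(np.hypot(P[...,0]-.527,P[...,1]-.287)<.035)&(H<.12)
print('z',np.percentile(H[near],[10,50,75,90,95,99]),H[226,313],H[195,313])
zt=np.percentile(H[near],97); top=near&(H>zt-.003)
print(zt,wrect(rect(top),zt,c))
w=near&(H>zt-.006)&(im.min(2)>110); print('white',w.sum(),onplane(np.argwhere(w)[:,::-1],zt,c)[:,:2].mean(0))
dark=near&(H>.038)&(H<.045)&(im.max(2)<60)
ring=near&(H>.036)&(im.max(2)<60); 
# longest mark
mk=np.zeros_like(near); mk[158:186,312:328]=1; mk&=(im.max(2)<70)
q=np.argwhere(mk)[:,::-1]; print(len(q),onplane(q,.04,c)[:,:2].mean(0))
big=cv2.resize(im[140:300,230:400],None,fx=4,fy=4,interpolation=cv2.INTER_CUBIC)[:,:,::-1]
cv2.imwrite('pics/w1c.png',big[:600])
E
```

```text
z [0.0405323  0.04652599 0.05808613 0.08333174 0.08398333 0.08470799] 0.07999046439072921 0.045417803979929894
0.08425086796026945 (array([0.52980914, 0.28733002]), 40.89368438720703, 13.863431930541992, -49.5023078918457)
white 51 [0.52409212 0.29614538]
105 [0.48404218 0.29248675]
```

View pics/w1c.png

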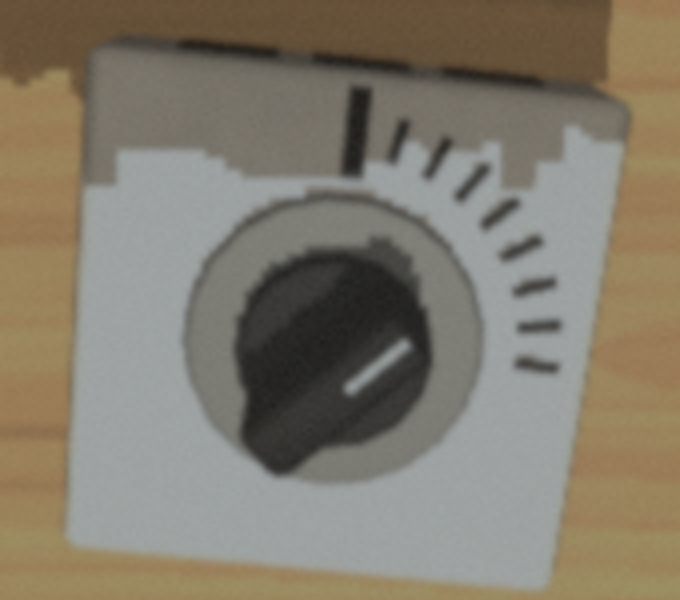

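```bash
python3 - <<'E'
from rough import *
y0=np.radians(130.5); p=np.array([.529,.287])
r.reach([*p,.13],down(y0)); s0=r.read_state()
print(s0['time_s'],s0['contact_force'],s0['torque'])
print(r.move_straight([*p,.081],speed=.08,max_force=10))
command_gripper(.0,force=30); s=r.read_state(); print(s['time_s'],s['grip_width'],s['eef_pos'],s['contact_force']-s0['contact_force'],s['torque']-s0['torque'])
q=np.array(s['joint_positions']); t0=np.array(s['torque'])[2]
for k in [20,35,40,42,44,46,48,50,52,54]:
    a=q.copy(); a[5]-=np.radians(k); r.movej(a); s=r.read_state()
    print(k,round(s['time_s'],2),np.round(s['torque']-s0['torque'],3),np.round(s['contact_force']-s0['contact_force'],1),round(s['grip_width'],4),s['joint_positions'][5]-q[5])
    if abs(s['torque'][2]-t0)>.35: break
E
```

```text
2.4333 [-0.35911926  0.16776788  1.30648224] [-0.01893803  0.03367589 -0.00493191]
False
3.8583 0.012070055678182538 [0.53046563 0.2881633  0.08157933] [ 3.70816795  4.09816752 -2.54396755] [ 0.74445522 -0.58846906  0.02189589]
20 4.28 [ 0.266 -0.257  0.052] [ 2.1  1.9 -3.3] 0.0121 -0.3455141287798178
35 4.64 [ 0.476 -0.474  0.029] [ 2.8  2.1 -4.5] 0.0124 -0.6051598985313826
40 4.89 [ 0.607 -0.566  0.014] [ 3.3  4.3 -3.4] 0.0126 -0.6927807930989767
42 5.14 [ 0.661 -0.55  -0.028] [ 3.9  3.4 -4.8] 0.0122 -0.728506897212384
44 5.39 [ 0.684 -0.538  0.066] [ 3.9  3.5 -5.2] 0.0121 -0.763427927490232
46 5.64 [ 0.607 -0.536 -0.304] [ 3.2  4.  -4.3] 0.0126 -0.7978435930276846
48 5.89 [ 0.713 -0.608 -0.53 ] [ 3.5  3.1 -4.5] 0.0125 -0.8323980128939754
```

The moment rose sharply between 44° and 46°, so the knob is at its stop. I'll release, check it, then move to the lids.

```bash
python3 - <<'E'
from rough import *
command_gripper(.04); s=r.read_state()
p=np.array(s['eef_pos']); r.move_straight([p[0],p[1],.2],speed=.2)
im,d,c=snap('wrist'); cv2.imwrite('pics/w2.png',cv2.resize(im[120:320,200:440],None,fx=2,fy=2)[:,:,::-1])
P=cloud(d,c).reshape(480,640,3);H=P[...,2]
near=(np.hypot(P[...,0]-.529,P[...,1]-.287)<.035)&(H<.1); zt=np.percentile(H[near],97)
print('bar',zt,wrect(rect(near&(H>zt-.003)),zt,c)); print('counter',wrect(rect((np.hypot(P[...,0]-.529,P[...,1]-.287)<.1)&(H>.033)&(H<.045)),.04,c))
r.reach([.50,-.272,.22],down(np.radians(185.2)))
im,d,c=snap('wrist','w3.png'); np.savez('/tmp/w3',im=im,d=d,R=c[2],o=c[3])
P=cloud(d,c).reshape(480,640,3);H=P[...,2]; near=np.hypot(P[...,0]-.51,P[...,1]+.272)<.13
bar=near&(H>.062)&(H<.09)&(np.hypot(P[...,0]-.51,P[...,1]+.272)<.07); print('bar',wrect(rect(bar&(H>.07)),.077,c),np.percentile(H[bar],[50,95]))
print('plate',wrect(rect(near&(H>.021)&(H<.036)|bar),.029,c))
s=r.read_state();print(s['time_s'],s['eef_pos'],s['joint_positions'])
E
```

```text
bar 0.0841586509786717 (array([0.52983142, 0.28734201]), 40.88972091674805, 13.7473783493042, -5.919837951660156)
counter (array([0.53013672, 0.28730026]), 118.51162719726562, 117.94249725341797, 84.10777282714844)
bar (array([ 0.51138586, -0.27369809]), 97.84983825683594, 11.686951637268066, 5.515132427215576) [0.0765697  0.07777179]
plate (array([ 0.51221948, -0.27335196]), 194.87451171875, 128.2182159423828, 5.197314262390137)
9.1333 [ 0.50043978 -0.27112081  0.21995246] [-6.31245270e-01  4.31897124e-01  1.41768114e+00  2.01717269e-04
  1.29213194e+00 -2.29415528e+00]
```

View pics/w2.png

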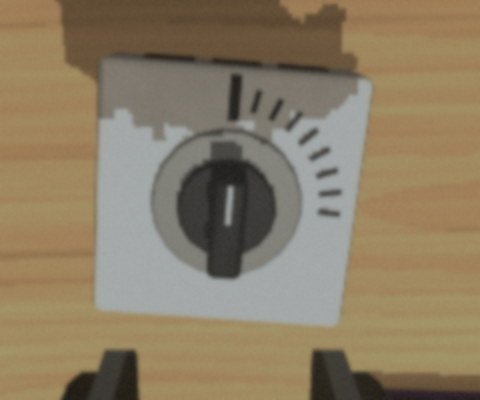

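View pics/w3.png

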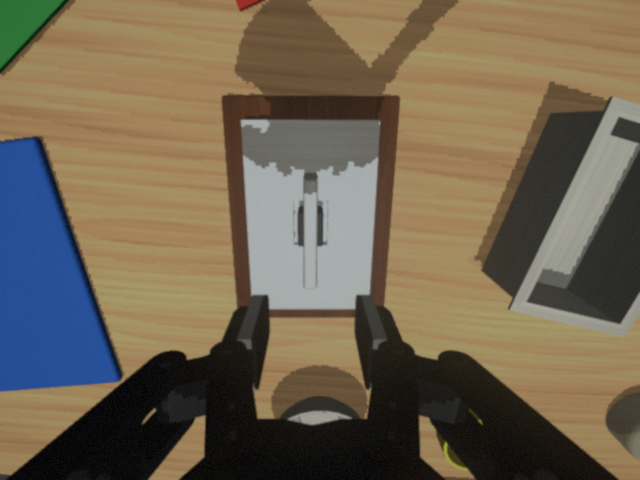

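The knob bar is at -5.92° and the housing at -5.9°, so it is at zero and lines up with the longest mark. The lids' bar is at (310,230) and the tab shows evenly on both sides of it. Next is a wrist measurement of the pan, then the tab grasp.

```bash
python3 - <<'E'
from rough import *
r.reach([.468,-.005,.27],down(np.radians(171)))
im,d,c=snap('wrist','w4.png')
P=cloud(d,c).reshape(480,640,3);H=P[...,2]; near=np.hypot(P[...,0]-.478,P[...,1]+.005)<.13
print('pan',wrect(rect(near&(H>.07)&(H<.09)),.08,c),np.median(H[near&(H>.07)&(H<.09)]))
yaw=np.radians(185.2)
command_gripper(.045)
r.reach([.511,-.2733,.13],down(yaw)); s0=r.read_state()
print(r.move_straight([.511,-.2733,.0565],speed=.06,max_force=6))
s=r.read_state(); print(s['time_s'],s['eef_pos'],s['contact_force']-s0['contact_force'])
command_gripper(0,force=80)
s=r.read_state(); print(s['time_s'],s['grip_width'],s['eef_pos'],s['contact_force']-s0['contact_force'],s['torque']-s0['torque'])
cv2.imwrite('pics/s5.png',optics.get_image('side')[0][240:400,250:450,::-1].repeat(3,0).repeat(3,1))
E
```

```text
pan (array([ 0.47981607, -0.00524225]), 189.9599609375, 124.26607513427734, -8.942222595214844) 0.07976392334294946
False
13.0083 [ 0.51126308 -0.27347693  0.05695055] [-0.75620335 -0.50766252 -1.9318655 ]
13.4167 0.010085716928600979 [ 0.51116824 -0.27334797  0.05698221] [-0.96611548  0.73210707  3.96367527] [0.23638239 0.05558626 0.07728758]
```

View pics/s5.png

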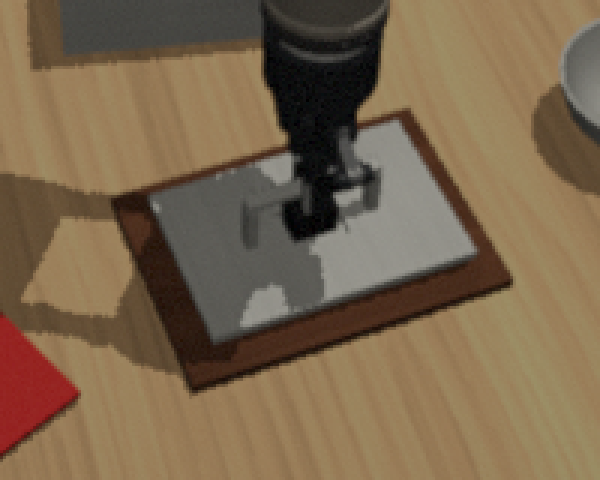

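The width reads 10 mm where I expected about 24 mm. I'll look from the wrist before lifting.

```bash
python3 - <<'E'
from rough import *
im,d,c=snap('wrist'); cv2.imwrite('pics/w6.png',cv2.resize(im[180:480,170:470],None,fx=2,fy=2)[:,:,::-1])
P=cloud(d,c).reshape(480,640,3)
np.savez('/tmp/w6',P=P,im=im)
s=r.read_state(); print(s['grip_width'],s['contact_force'],s['torque'])
H=P[...,2]; b=(np.hypot(P[...,0]-.511,P[...,1]+.273)<.13)&(H>.0)&(H<.04); q=P[b&(im.min(2)>90)]
q=q[abs(q[:,2]-.029)<.008]; A=np.c_[q[:,:2],np.ones(len(q))]; print('plate plane',np.linalg.lstsq(A,q[:,2],rcond=None)[0], len(q), np.percentile(q[:,2],[5,50,95]))
E
```

```text
0.01016502720683633 [-0.71329687  1.64403534  4.76731926] [0.24474408 0.15729498 0.02512282]
plate plane [-0.00161169 -0.00119255  0.02918552] 55737 [0.02768243 0.02880412 0.02985438]
```

View pics/w6.png

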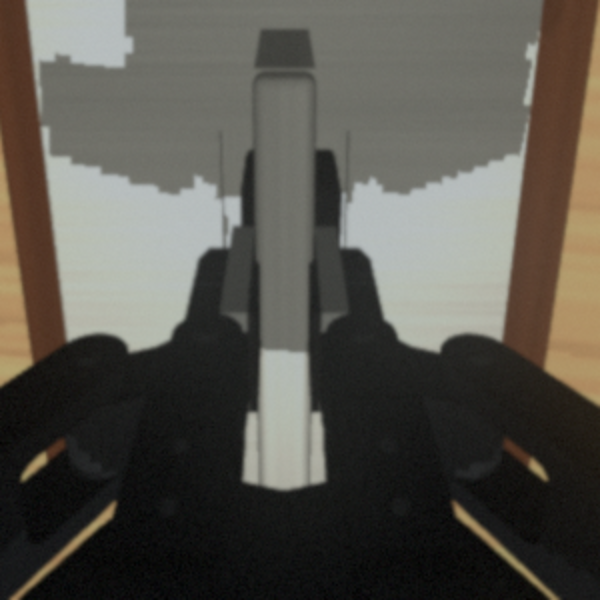

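The wrist image shows the pads at about (238,270) and (332,270) on the tab's sides, flared outward by the 80 N grip until the upper fingers nearly touch the bar. I'll check the fingertip height and re-grip a little lower with less force.

```bash
python3 - <<'E'
from rough import *
f=np.load('/tmp/w6.npz');P=f['P']
for v in (294,298,305,315,325,335): print(v,[np.round(P[v,u]*1000,0).tolist() for u in (284,289,294,331,336,340)])
s0=r.read_state(); p=np.array(s0['eef_pos'])
command_gripper(.04,force=25)
s1=r.read_state(); print(s1['contact_force'],s1['grip_width'])
im,d,c=snap('wrist'); Q=cloud(d,c).reshape(480,640,3)
print('hit',r.move_straight([.511,-.2733,.0545],speed=.02,max_force=5)); s=r.read_state(); print(s['eef_pos'],s['contact_force']-s1['contact_force'])
for F in (25,40):
    command_gripper(0,force=F); s=r.read_state(); print(F,s['time_s'],s['grip_width'],s['eef_pos'],s['contact_force']-s1['contact_force'],s['torque']-s1['torque'])
E
```

```text
294 [[522.0, -290.0, 24.0], [502.0, -286.0, 63.0], [502.0, -283.0, 62.0], [500.0, -267.0, 62.0], [500.0, -265.0, 63.0], [519.0, -258.0, 24.0]]
298 [[524.0, -289.0, 25.0], [502.0, -285.0, 66.0], [502.0, -283.0, 66.0], [500.0, -267.0, 66.0], [499.0, -265.0, 67.0], [522.0, -258.0, 24.0]]
305 [[503.0, -287.0, 71.0], [502.0, -285.0, 72.0], [501.0, -283.0, 72.0], [500.0, -268.0, 72.0], [499.0, -266.0, 73.0], [504.0, -263.0, 65.0]]
315 [[502.0, -286.0, 80.0], [502.0, -284.0, 80.0], [501.0, -283.0, 80.0], [500.0, -268.0, 81.0], [500.0, -266.0, 80.0], [500.0, -264.0, 79.0]]
325 [[501.0, -286.0, 88.0], [501.0, -284.0, 88.0], [502.0, -282.0, 87.0], [500.0, -268.0, 87.0], [500.0, -266.0, 87.0], [500.0, -265.0, 88.0]]
335 [[502.0, -285.0, 93.0], [502.0, -284.0, 93.0], [501.0, -282.0, 95.0], [501.0, -269.0, 93.0], [500.0, -267.0, 94.0], [500.0, -265.0, 94.0]]
[-0.75646511  0.24543721  0.02954548] 0.03994697930073256
hit False
[ 0.51088168 -0.27322889  0.05428136] [ 0.62163628 -0.34615953  0.67353502]
25 14.575 0.011077551554157149 [ 0.51107304 -0.27336745  0.05458202] [ 1.10273173 -0.07444095  0.17818649] [-0.03424794 -0.02065024 -0.02480021]
40 14.7917 0.010848901222547573 [ 0.51108765 -0.27337126  0.05460958] [ 0.74620338 -0.47332327  1.38499416] [-0.07569818  0.03170779 -0.04242263]
```

```bash
python3 - <<'E'
from rough import *
f=np.load('/tmp/w6.npz');P=f['P']
for v in range(250,300,4): print(v,[np.round(P[v,u]*1000,0).astype(int).tolist() for u in (286,290,294,297,312,327,331,335)])
im,d,c=snap('wrist'); cv2.imwrite('pics/w7.png',cv2.resize(im[230:380,230:400],None,fx=4,fy=4)[:,:,::-1])
s=r.read_state();Rt=Ro.from_quat(s['eef_rot']); print(Rt.as_matrix().round(3).tolist(), s['joint_positions'])
E
```

```text
250 [[495, -290, 25], [495, -288, 24], [495, -286, 24], [476, -284, 75], [475, -278, 77], [475, -272, 75], [493, -266, 25], [493, -264, 24]]
254 [[498, -290, 24], [497, -288, 25], [497, -286, 25], [477, -283, 76], [476, -278, 77], [476, -272, 76], [495, -266, 27], [495, -263, 24]]
258 [[500, -290, 23], [500, -288, 25], [496, -285, 33], [479, -283, 77], [478, -277, 76], [494, -268, 34], [495, -266, 33], [495, -264, 31]]
262 [[502, -290, 25], [502, -287, 25], [496, -285, 38], [481, -283, 76], [480, -277, 76], [495, -268, 38], [495, -266, 38], [494, -264, 39]]
266 [[505, -289, 25], [504, -287, 25], [496, -285, 44], [482, -283, 75], [481, -277, 77], [495, -269, 43], [495, -267, 43], [494, -265, 43]]
270 [[507, -289, 25], [507, -287, 25], [496, -285, 49], [484, -283, 75], [483, -277, 77], [494, -269, 50], [495, -267, 48], [495, -265, 48]]
274 [[509, -289, 25], [498, -286, 49], [497, -284, 52], [486, -283, 76], [484, -277, 78], [495, -269, 52], [495, -267, 53], [495, -265, 51]]
278 [[512, -289, 24], [499, -286, 51], [498, -284, 52], [488, -283, 75], [487, -277, 76], [497, -269, 53], [497, 
[... 198 characters left out ...]
286, 51], [503, -284, 53], [491, -282, 76], [490, -276, 77], [501, -268, 52], [501, -266, 53], [501, -265, 53]]
290 [[519, -289, 24], [505, -286, 51], [504, -284, 53], [493, -282, 74], [492, -276, 77], [503, -268, 52], [502, -266, 54], [503, -264, 53]]
294 [[502, -287, 62], [502, -285, 62], [502, -283, 62], [494, -282, 76], [493, -276, 77], [501, -269, 62], [500, -267, 62], [500, -265, 62]]
298 [[502, -287, 66], [502, -285, 66], [502, -283, 66], [496, -282, 75], [495, -276, 77], [501, -269, 65], [500, -267, 66], [500, -265, 65]]
[[-0.996, -0.091, 0.0], [-0.091, 0.996, -0.0], [-0.0, -0.0, -1.0]] [-6.23412015e-01  6.29040716e-01  1.58210658e+00 -5.07824915e-05
  9.30140498e-01 -2.28494274e+00]
```

View pics/w7.png

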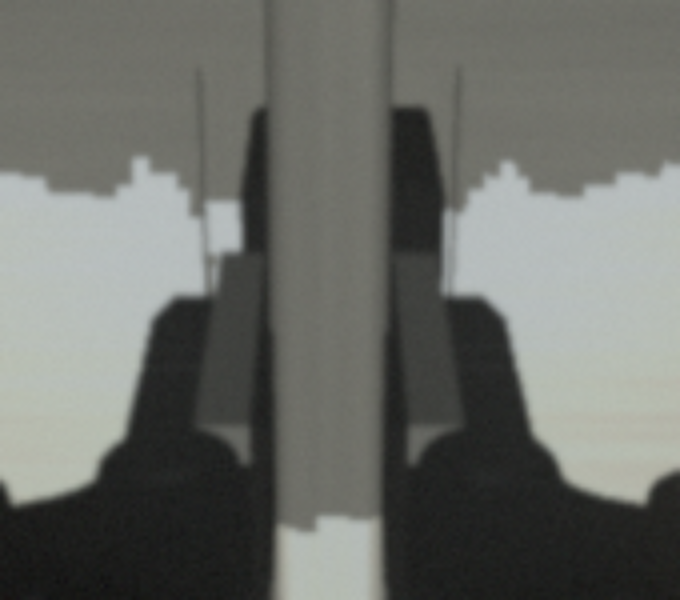

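The depth cloud settles it. The pad tips stand at z≈0.06 with the TCP at 0.057, so the fingers closed on the bridge above the tab (tab top 0.053). The tips are about 25 mm farther back than stated. I'll open, measure the tip and palm offsets directly, and then go lower.

```bash
python3 - <<'E'
from rough import *
command_gripper(.045,force=30)
s=r.read_state(); print(s['time_s'],s['grip_width'],s['eef_pos'],s['contact_force'])
T=np.array(s['eef_pos']);Rt=Ro.from_quat(s['eef_rot']).as_matrix()
im,d,c=snap('wrist','w8.png'); P=cloud(d,c).reshape(480,640,3)
L=(P-T)@Rt*1000   # tool coords mm
x,y,z=L[...,0],L[...,1],L[...,2]
for sg in (1,-1):
    f=(sg*y>15)&(sg*y<45)&(np.abs(x)<14)&(z<18)&(z>-60)
    hist=np.histogram(z[f],bins=np.arange(-60,20,4)); print(sg,f.sum(),np.percentile(z[f],[98,99.5,100]) if f.any() else 0,hist[0].tolist())
    t=f&(z>np.percentile(z[f],95)); print(L[t].mean(0))
f=(np.abs(y)<8)&(z<-30)&(np.abs(x)<45); print('palm',f.sum(),np.percentile(z[f],[50,95,100]) if f.any() else 0)
E
```

```text
15.2667 0.04496348673537063 [ 0.5109688  -0.27325476  0.05444187] [-0.01431049  0.47519247  0.15377932]
1 6377 [-8.1593252  -4.758684   -1.66074401] [1728, 1119, 627, 404, 233, 472, 262, 292, 267, 239, 226, 202, 183, 97, 26, 0, 0, 0, 0]
[ 4.20271949 23.82766227 -8.37602758]
-1 5714 [-7.78693433 -4.42158536 -1.37792284] [1249, 1039, 557, 390, 232, 450, 267, 293, 263, 245, 220, 210, 175, 97, 27, 0, 0, 0, 0]
[  4.32125563 -26.29041399  -8.07771392]
palm 3974 [-83.20101082 -74.46335739 -71.85152444]
```

The palm is 72 mm behind the TCP and the tips are level with the TCP, so the whole gripper is about 25 mm farther back than stated. A TCP height of 0.031 puts the tips at about 0.033.

```bash
python3 - <<'E'
from rough import *
s1=r.read_state()
print('hit',r.move_straight([.511,-.2733,.0315],speed=.03,max_force=4)); s=r.read_state(); print(s['eef_pos'],s['contact_force']-s1['contact_force'])
for F in (30,60):
    command_gripper(0,force=F); s=r.read_state(); print(F,s['time_s'],s['grip_width'],s['eef_pos'],s['contact_force']-s1['contact_force'],s['torque']-s1['torque'])
if s['grip_width']>.019:
    p=np.array(s['eef_pos'])
    r.move_straight([.511,-.2733,.05],speed=.03); s=r.read_state(); print(s['time_s'],s['grip_width'],s['eef_pos'],s['contact_force']-s1['contact_force'],s['torque']-s1['torque'])
    im=optics.get_image('side')[0]; cv2.imwrite('pics/s9.png',im[240:400,250:450,::-1].repeat(3,0).repeat(3,1))
    im,d,c=snap('wrist'); P=cloud(d,c).reshape(480,640,3);H=P[...,2]
    b=(np.abs(P[...,0]-.511)<.12)&(np.abs(P[...,1]+.273)<.07)&(H>.04)&(H<.056)&(im.min(2)>80); q=P[b]
    A=np.c_[q[:,0]-.511,q[:,1]+.273,np.ones(len(q))]; print('plate plane',np.linalg.lstsq(A,q[:,2],rcond=None)[0],len(q))
E
```

```text
hit False
[ 0.51111438 -0.27336442  0.03161335] [-0.90100537 -0.57523053 -0.64223024]
30 16.55 0.023286804683925244 [ 0.51113295 -0.27314786  0.03185191] [-0.51944584  0.27279035  2.37318613] [0.29802217 0.03776514 0.04667108]
60 16.7667 0.022848686298060628 [ 0.51118988 -0.27328392  0.03195837] [-0.46283146  1.23807447  5.11127511] [0.42495528 0.13525658 0.05664323]
17.5333 0.022660452614779315 [ 0.51088536 -0.27324642  0.04990636] [-0.20813587 -1.039344   -6.30091548] [0.02697679 0.04828703 0.00015282]
plate plane [-0.00158704 -0.0009209   0.04653378] 68404
```

View pics/s9.png

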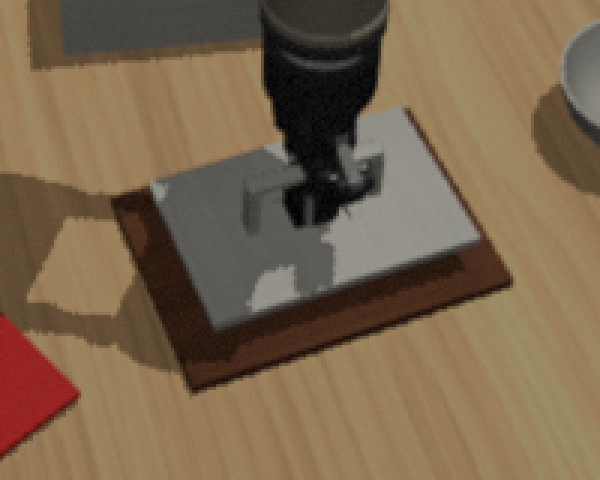

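Both lids are lifted level: the width is 22.7 mm, the load 6.3 N, and the plate slope under 0.2%. Now to carry them to the pan and lower.

```bash
python3 - <<'E'
from rough import *
yaw=np.radians(171.05); p=[.479,-.0052]
r.move_straight([.511,-.2733,.18],speed=.12)
r.move_straight([*p,.18],down(yaw),speed=.13)
r.move_straight([*p,.112],speed=.08)
r.hold(.3); s1=r.read_state(); print(s1['time_s'],s1['eef_pos'],s1['grip_width'],s1['contact_force'])
hit=r.move_straight([*p,.0895],speed=.02,max_force=4)
s=r.read_state(); print(hit,s['time_s'],s['eef_pos'],s['contact_force']-s1['contact_force'],s['torque']-s1['torque'],s['grip_width'])
im,d,c=snap('side'); cv2.imwrite('pics/s10.png',im[150:310,220:420,::-1].repeat(3,0).repeat(3,1))
E
```

```text
22.3917 [ 0.4791623  -0.00521574  0.11229856] 0.02264121112456288 [-0.21839915  0.29803496 -4.93186755]
True 23.3167 [ 0.47889996 -0.00517465  0.0919607 ] [-0.06973281 -0.95319868  9.99922061] [-0.04558929 -0.00530805 -0.02307654] 0.0227892463206949
```

View pics/s10.png

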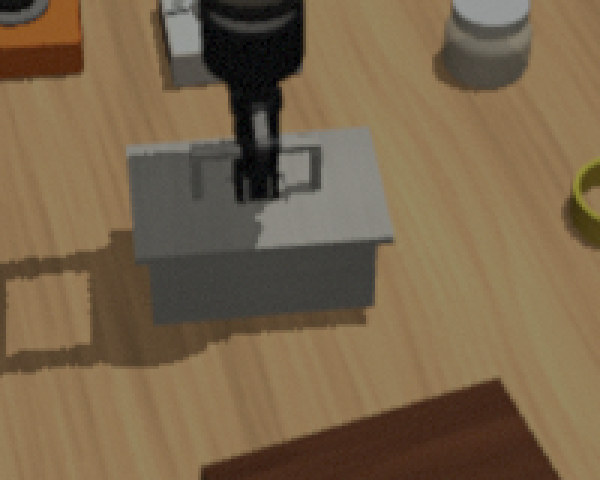

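Contact came at TCP 0.0920, exactly the predicted home height, and the lids look flat on the pan. I'll release, back off straight up, and re-measure the bar and plate.

```bash
python3 - <<'E'
from rough import *
command_gripper(.05); s=r.read_state(); print(s['time_s'],s['grip_width'],s['eef_pos'])
r.move_straight([.479,-.0052,.2],speed=.08)
r.reach([.469,-.0036,.27],down(np.radians(171.05)))
im,d,c=snap('wrist'); P=cloud(d,c).reshape(480,640,3);H=P[...,2]
near=(np.hypot(P[...,0]-.479,P[...,1]+.005)<.13)
b=near&(np.hypot(P[...,0]-.479,P[...,1]+.005)<.07)&(H>.128)&(H<.145)
print('bar',wrect(rect(b),.137,c),np.median(H[b]))
b=near&(H>.08)&(H<.1); q=P[b&(im.min(2)>80)]; A=np.c_[q[:,0]-.479,q[:,1]+.005,np.ones(len(q))]
print('plate',wrect(rect(b|near&(H>.1)&(H<.14)),.089,c),np.linalg.lstsq(A,q[:,2],rcond=None)[0])
s=r.read_state(); print(s['time_s'],s['eef_pos'])
E
```

```text
23.7417 0.0501237035004153 [ 0.4776426  -0.00496845  0.09070783]
bar (array([ 0.47872955, -0.00841756]), 99.5888442993164, 11.417845726013184, -8.695686340332031) 0.13667096976619014
plate (array([ 0.47999539, -0.00846049]), 194.15113830566406, 128.2700653076172, -8.9298095703125) [-0.00168557 -0.000534    0.08875755]
25.6917 [ 0.46872034 -0.00355741  0.26971655]
```

The plate top is at 0.0888 (expected 0.089) and level, and the bar is at z 0.137, so both are home. Next: grip the bar with the tips about 12 mm below its centre and lift straight up.

```bash
python3 - <<'E'
from rough import *
q=down(np.radians(171.2)); p=[.479,-.0083]
command_gripper(.035)
r.reach([*p,.19],q)
s1=r.read_state(); print('hit',r.move_straight([*p,.119],speed=.05,max_force=5)); s=r.read_state(); print(s['eef_pos'])
command_gripper(0,force=50); s=r.read_state(); print(s['time_s'],s['grip_width'],s['eef_pos'],s['contact_force']-s1['contact_force'],s['torque']-s1['torque'])
if .006<s['grip_width']<.014:
    z0=.119
    print(r.move_straight([*p,z0+.01],speed=.02)); r.move_straight([*p,z0+.105],speed=.06); r.hold(1)
    s=r.read_state(); print(s['time_s'],s['grip_width'],s['eef_pos'],s['contact_force']-s1['contact_force'],s['torque']-s1['torque'])
    im,d,c=snap('side'); cv2.imwrite('pics/s11.png',im[60:330,130:480,::-1].repeat(2,0).repeat(2,1))
    im,d,c=snap('wrist'); P=cloud(d,c).reshape(480,640,3);H=P[...,2]
    b=(np.abs(P[...,0]-.479)<.12)&(np.abs(P[...,1]+.008)<.075)&(H>.18)&(H<.205)&(im.min(2)>80); k=P[b]
    A=np.c_[k[:,0]-.479,k[:,1]+.008,np.ones(len(k))]; print('outer plane',np.linalg.lstsq(A,k[:,2],rcond=None)[0],len(k))
E
```

```text
hit False
[ 0.47919621 -0.00833585  0.11928727]
28.3083 0.010587237968151392 [ 0.47920784 -0.00827474  0.11936583] [-0.24866374  0.08287044  3.34809923] [0.15539394 0.10775672 0.01681213]
False
31.6917 0.010895944995270737 [ 0.47899701 -0.00830958  0.2239995 ] [ 0.5290673   0.73338563 -3.73353185] [0.02942279 0.10404859 0.01902307]
outer plane [-0.00084753 -0.00111325  0.19341727] 54541
```

View pics/s11.png

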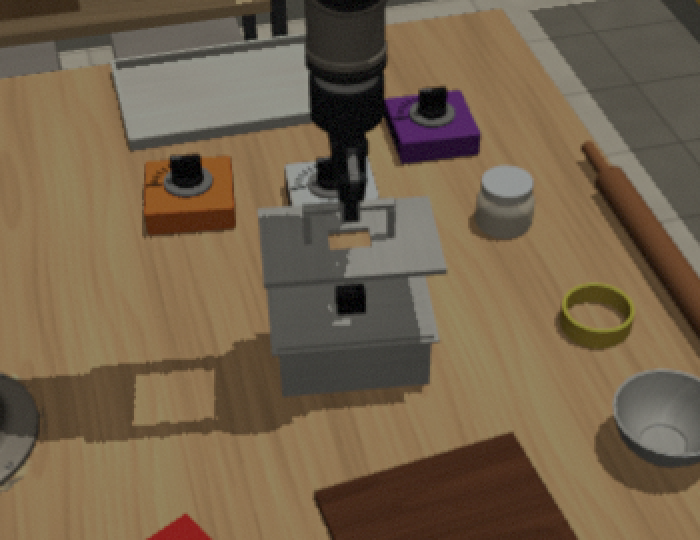

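The outer lid is held up level (3.7 N load). The inner lid with its black tab, at (350,299), sits on the pan, and the bystanders are in place. One numeric check of the inner lid from the side depth, then I hand in.

```bash
python3 - <<'E'
from rough import *
im,d,c=snap('side'); P=cloud(d,c).reshape(480,640,3);H=P[...,2]
b=(np.abs(P[...,0]-.479)<.08)&(np.abs(P[...,1]+.008)<.05)&(H>.07)&(H<.1)&(im.min(2)>50); k=P[b]
A=np.c_[k[:,0]-.479,k[:,1]+.008,np.ones(len(k))]; print('inner',np.linalg.lstsq(A,k[:,2],rcond=None)[0],np.median(k[:,2]),len(k))
s=r.read_state(); print(s['time_s'],s['grip_width'],np.abs(s['dq']).max())
if abs(np.median(k[:,2])-.085)<.003: r.finish_job(); print('done')
E
```

```text
inner [0.00357372 0.00845795 0.08409905] 0.08417738571062033 1750
31.8417 0.010553287621285563 0.002120528690531606
the job is handed in; nothing more can be done
done
```

The job is done and handed in at about 32 s, with the arm still holding the outer lid up.

- **Knob:** I turned it counter-clockwise until the moment rose sharply at the stop. The picture afterwards shows its line on the longest mark, with the bar at -5.92° and the housing at -5.9°.
- **Carrying the lids:** I took both lids by the inner tab; they hung level at about 6.3 N. Contact with the pan came at TCP height 0.092 m, as predicted. After release the outer plate was level at 0.0888 m (expected 0.089 m).
- **Lifting the outer lid:** I gripped the bridge bar and lifted it straight up 10.5 cm. It is level (slope about 0.1%), still, and loads the gripper by 3.7 N.
- **Inner lid:** It lies flat on the pan, with its plate top at 0.084 m (expected 0.085 m). The bowl, cutter ring and tub look unmoved in the last view.

Some things disagreed or went wrong:
- **Gripper offset:** The fingertips proved to be about level with the TCP, not 25 mm ahead of it. My first two closes at the tab height therefore pinched the bridge bar, at up to 80 N, without lifting anything. I then measured the tips in the wrist depth image and gripped the tab lower down.
- **Outer lid position:** After I let go of the tab, the outer lid lay about 3 mm off the pan's centre in y, which is inside the play. I took the bar at its measured place.
- **Camera disagreement:** The top and wrist cameras differed by about 2 mm in x, so I used the wrist values.

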